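# Pin the vent winch at the marked setting

## Task

Lock the greenhouse vent winch at today's setting: put the long red-headed pin into the hole with the yellow ring, through the upper jaw, the turning plate between the jaws and the lower jaw, until its collar sits flush on the upper jaw. Turn the plate with the crank so that its one hidden hole comes under the pin; leave the pin fully home and released, and leave the blue pin, the spanner, the plant pot and the beaker beside them where they are.

Things in the scene. Friction and masses are not known exactly. Their poses are not given: they have to be found in the camera images.
- winch: Vent winch bolted to the bench: dark base plate 150 x 270 x 8 mm, green gearbox, green C-shaped clevis, black crank. Origin on the bench surface under the vertical hub axis; z up; +y points from the hub to the middle of the clevis.
- clevis (a point): Middle of the clevis, on the upper jaw's top face (60 mm above the bench), 85 mm from the hub axis; axes as the winch. Upper jaw: 134 mm wide along x, 46 to 60 mm above the bench; lower jaw 20 to 32 mm. Three vertical 13.4 mm holes in the upper jaw, 85 mm from the hub axis, at 0 and 0.45 rad to either side, each exactly over a 14 mm one in the lower jaw.
- hub (a point): On the hub axis, 39 mm above the bench, mid-thickness of the turning steel index plate (34 to 44 mm, between the jaws), which turns 0.70 rad either way and stays where left (friction 0.2 N m). It has one hole, 15 mm, 85 mm from the axis, always hidden under the upper jaw. Elsewhere it is solid: a pin in the upper jaw rests on it, tip 16 mm below the jaw's top, and falls through once the hole comes under it.
- crank_grip (a point): Middle of the crank's upright black grip (cylinder, 22 mm diameter, free from 58 to 105 mm above the bench; this point at 85 mm), 100 mm from the hub axis. The crank turns with the index plate and points away from the plate's hole, but only roughly: it is clamped up to 0.08 rad (5 degrees) off either way, different every time, so the hole must be found by feel or by watching the pin drop.
- ring_yellow: Yellow ring, 35 mm outside diameter, painted round the hole to use; origin at the centre of that hole's mouth, on the upper jaw's top face, z up. It may be round any of the three holes.
- ring_white_a: White ring round one of the holes not to be used; origin as for the yellow ring.
- ring_white_b: White ring round the other hole not to be used; origin as for the yellow ring.
- pin_long_knob (a point): Centre of the long pin's red knob (upright cylinder, 20 mm diameter, 40 mm high), z along the axis, up. The steel collar (23 mm diameter, 4 mm thick) has its underside 24 mm below this point; the shank is 12 mm in diameter, 46 mm long, its tip (5 mm taper) 70 mm below this point. About 90 g. It starts upright in the stand, collar on the stand's top. Home, its tip is 14 mm above the bench.
- pin_short_knob (a point): Centre of the blue knob of the short pin (same knob and collar, shank only 24 mm), in the stand's other hole. To be left there.
- stand: Wooden pin stand, 46 x 130 x 52 mm, fixed; origin under its centre, z up. Two 14.5 mm holes, 49 mm deep, at y = -40 and +40 mm; either may hold the red pin.
- pot_c: White plant pot with grass, 96 mm across, 98 mm high (grass 90 mm more), loose; origin under its centre.
- spanner: Steel spanner lying near the robot's base; origin under its middle.
- beaker: Clear empty beaker, 80 mm across, 100 mm high; origin under its centre.

How it is judged:
By the outcome, as a careful person would: the job done as asked, in the order asked, and still so for the second after the job is handed in, with the robot touching nothing.
It also fails if it takes over 72 s, if anything falls off the work surface, if the arm or the gripper's body presses on something with over 40 N, if the wrist force passes 120 N, or if a joint passes its speed limit or range.

## Robot

A 6-joint arm with a two-finger parallel gripper is mounted at the origin on the work surface. World frame = base frame: x ahead of the robot, y to its left, z up, the work surface at z = 0. Lengths are in m, angles in rad, forces in N, time in s.
With the tool pointing down it reaches from about 0.275 to 0.725 m from the base axis. Payload 5.6 kg.
Tool frame: the origin (TCP) lies on the centre line of the jaws, within the pads' length; the fingertips stand 11 mm ahead of it and the grasp point (between the pads) lies 8 mm behind it; z points along the fingers, y is the direction in which the jaws open and shut (so a half turn about z gives the same grasp; the last joint's range is limited). The gripper opens to 85 mm and grips with 20 to 120 N. Pads are 22 mm wide; open, the fingers measure 114 mm over their backs; the gripper's body (76 mm by 85 mm) begins 54 mm behind the grasp point. The pads swing forward as they close: fully open they stand 13 mm farther back than shut.
Start: joints at [-0.879, 0.255, 0.108, 0, -1.424, -0.285], TCP at [0.218, -0.505, 0.242] pointing down, gripper open.
Joint ranges: [-2.95, 2.95], [-1.21, 1.97], [-1.09, 1.5], [-2.87, 1.71], [-2.94, -0.07], [-3.05, 3.05]. Speed limits (rad/s): [2.57, 2.57, 3.14, 3.14, 3.14, 3.14].

## Interface

Orientations are given as a rotation vector (axis times angle).
In Python, from workcell import robot, jaws, planner, eyes, ticket, telemetry gives the robot as it stands. Calls block until the motion is done:
- robot.movep(position, orientation): joint-space move of the TCP to a pose.
- robot.move_straight(position, ori=None, rate=0.15): straight line of the TCP; ori=None keeps the orientation; rate is the mean speed in m/s.
- robot.set_joints(angles): joint-space move.
- jaws.set_gripper(opening): opening from 0.0 (shut) to 1.0 (fully open); the grip force is fixed at half the most; returns when the fingers have stopped.
- robot.dwell(seconds).
- planner.solve_ik(position, orientation): joint angles nearest the present ones, or None.
- eyes.read_camera(name): name is "side" or "top" or "wrist"; returns a dict with "img" (384x512x3 uint8, red, green, blue), "camera_matrix" (3x3 intrinsics, pixels), "position" and "attitude" of the camera in the world. Camera axes: x right, y down, z forward; pixel columns grow to the right and rows downward; lengths in m; the calibration is good to about 2 mm. The wrist camera is an equidistant fisheye: a pixel r from the principal point sees the ray r / f radians off the axis. A picture is of the moment at which its call begins. There is no depth.
A pose or a line that the arm cannot do raises robot.MotionError and nothing moves.
- ticket.job_done(): hands the job in, once; it reports no verdict.
Readings, each from a call of its own:
- telemetry.read_clock(): time.
- telemetry.read_joint_positions(): joint angles.
- telemetry.read_qvel(): joint speeds.
- telemetry.read_tau(): joint torques, N m.
- telemetry.read_position(): TCP position.
- telemetry.read_ee_rot(): TCP orientation.
- telemetry.read_ft_force(): force on the tool from outside, world axes, zero at the start.
- telemetry.read_moment(): the same for the moment, N m.
- telemetry.read_width(): opening from 0.0 (shut) to 1.0 (fully open).
Only numpy, scipy, OpenCV 4.12 (cv2) and the standard library are available. Lean on these libraries where they do the work, as an engineer would, in place of code of your own. Each camera call takes 0.05 s, during which the arm holds its last target.

## Working session

There is one attempt and no reset: what is moved stays moved. The work goes in short steps, each a Python script; the robot and the scene stay as the last script left them, time stands still between calls to the robot, and variables do not carry over. Pictures are saved under pics/ and viewed, and the job is handed in when it is done.

```bash
ls; mkdir -p pics; python3 - <<'E'
from workcell import robot, jaws, planner, eyes, ticket, telemetry
import cv2,numpy as np
for n in ["side","top","wrist"]:
    c=eyes.read_camera(n); cv2.imwrite(f"pics/{n}0.png",c["img"][:,:,::-1]); 
    print(n,np.round(c["camera_matrix"],1).tolist(),c["position"],c["attitude"])
print(telemetry.read_clock(),telemetry.read_ee_rot(),telemetry.read_position())
E
```

```text
pics
side [[388.7, 0.0, 259.8], [0.0, 388.7, 192.2], [0.0, 0.0, 1.0]] [0.5034887  0.93198486 0.83161099] [ 0.06170112 -2.83615278  1.33928456]
top [[453.1, 0.0, 251.7], [0.0, 453.1, 192.2], [0.0, 0.0, 1.0]] [0.35356435 0.024861   1.26032898] [-2.15232299  2.15393845 -0.13819805]
wrist [[297.3, 0.0, 260.1], [0.0, 297.3, 187.4], [0.0, 0.0, 1.0]] [ 0.14093617 -0.53894481  0.37216687] [1.61386009 2.4530013  0.4037117 ]
0.15 [ 6.34505406e-01 -3.07642960e+00 -2.22968798e-03] [ 0.21751813 -0.50476449  0.24160237]
```

View pics/top0.png

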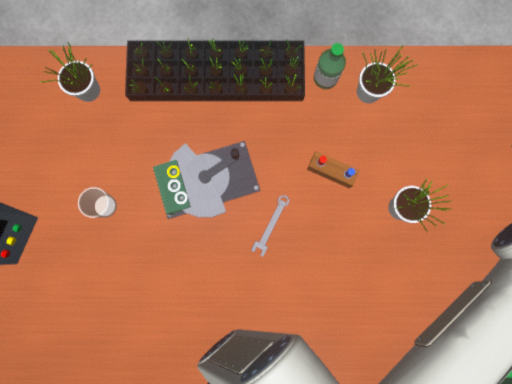

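View pics/side0.png

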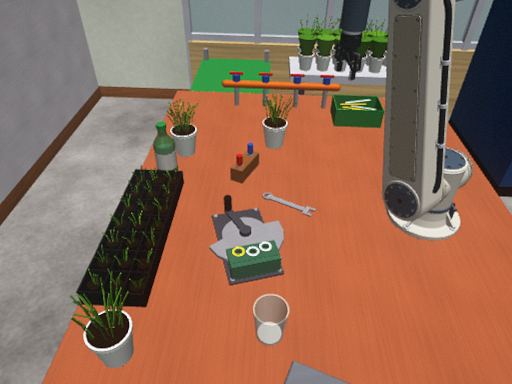

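View pics/wrist0.png

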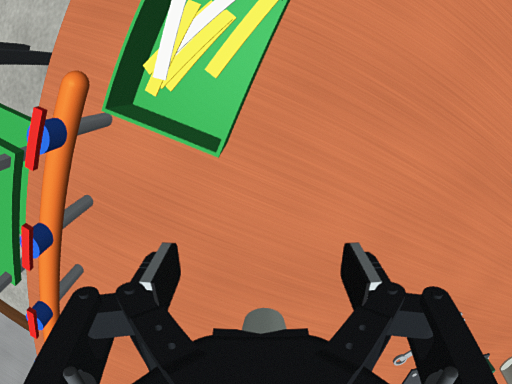

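```bash
python3 - <<'E'
import cv2
t=cv2.imread("pics/top0.png"); s=cv2.imread("pics/side0.png")
cv2.imwrite("pics/t1.png",cv2.resize(t[130:230,140:270],None,fx=6,fy=6,interpolation=cv2.INTER_CUBIC))
cv2.imwrite("pics/t2.png",cv2.resize(t[140:200,300:365],None,fx=8,fy=8,interpolation=cv2.INTER_CUBIC))
cv2.imwrite("pics/s1.png",cv2.resize(s[135:290,205:295],None,fx=6,fy=3.8,interpolation=cv2.INTER_CUBIC))
E
```

```text
(no output)
```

View pics/t1.png

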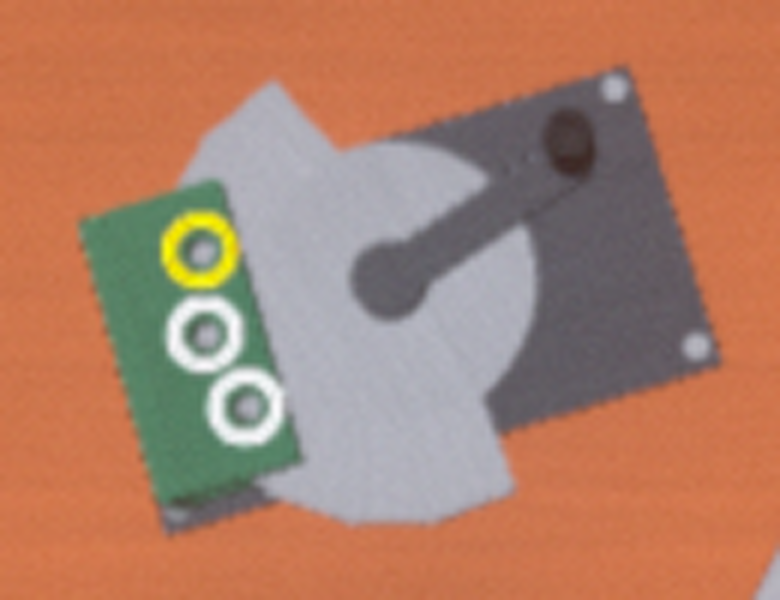

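View pics/t2.png

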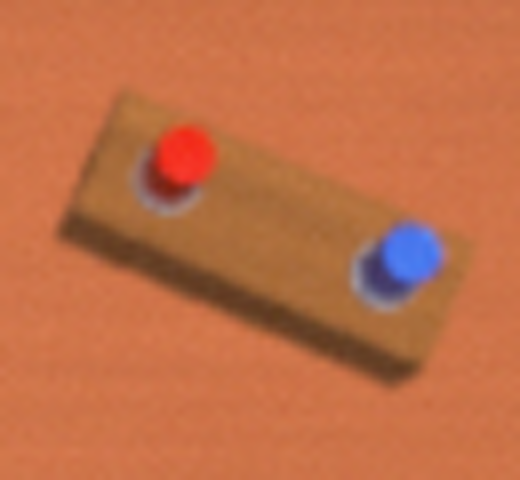

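View pics/s1.png

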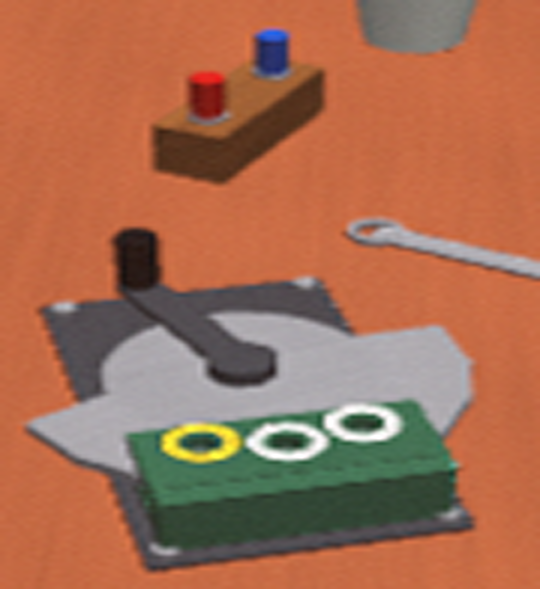

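```bash
cat > h.py <<'E'
import numpy as np,cv2
from scipy.spatial.transform import Rotation as R
K={'side':([388.7,388.7,259.8,192.2],[0.5034887,0.93198486,0.83161099],[0.06170112,-2.83615278,1.33928456]),
'top':([453.1,453.1,251.7,192.2],[0.35356435,0.024861,1.26032898],[-2.15232299,2.15393845,-0.13819805])}
def ray(c,u,v):
    k,p,a=K[c]; d=R.from_rotvec(a).apply([(u-k[2])/k[0],(v-k[3])/k[1],1]); return np.array(p),d
def atz(c,u,v,z):
    p,d=ray(c,u,v); return p+d*(z-p[2])/d[2]
def proj(c,X):
    k,p,a=K[c]; q=R.from_rotvec(a).inv().apply(np.array(X)-p); return q[0]/q[2]*k[0]+k[2],q[1]/q[2]*k[1]+k[3]
def down(yaw): # tool down, y axis of tool (jaw dir) at world angle yaw
    y=np.array([np.cos(yaw),np.sin(yaw),0]); z=np.array([0,0,-1.]); x=np.cross(y,z)
    return R.from_matrix(np.c_[x,y,z])
E
python3 - <<'E'
from h import *
f=lambda a,s,o:(a+.5)/s-.5+o
T=lambda n,c,u,v,z:print(n,c,np.round(atz(c,u,v,z),4))
for n,x,y in [('Y',200,250),('W1',205,334),('W2',247,407)]: T(n,'top',f(x,6,140),f(y,6,130),.06)
for n,x,y in [('Y',201,442),('W1',288,441),('W2',364,424)]: T(n,'side',f(x,6,205),f(y,3.8,135),.06)
T('grip','top',f(570,6,140),f(137,6,130),.105); T('grip','side',f(136,6,205),f(239,3.8,135),.105)
T('hub','top',f(390,6,140),f(281,6,130),.058);
T('red','top',f(187,8,300),f(155,8,140),.096); T('red','side',f(206,6,205),f(80,3.8,135),.096)
T('blue','top',f(412,8,300),f(252,8,140),.096); T('blue','side',f(272,6,205),f(37,3.8,135),.096)
E
```

```text
Y top [0.5678 0.2391 0.06  ]
W1 top [0.5297 0.236  0.06  ]
W2 top [0.4969 0.2166 0.06  ]
Y side [0.5679 0.2414 0.06  ]
W1 side [0.5298 0.2384 0.06  ]
W2 side [0.4967 0.2208 0.06  ]
grip top [0.6093 0.0716 0.105 ]
grip side [0.611  0.0789 0.105 ]
hub top [0.5539 0.1539 0.058 ]
red top [ 0.5936 -0.1592  0.096 ]
red side [ 0.5947 -0.1502  0.096 ]
blue top [ 0.5614 -0.2318  0.096 ]
blue side [ 0.5616 -0.2227  0.096 ]
```

```bash
python3 - <<'E'
from h import *
from workcell import robot, jaws, planner, eyes, ticket, telemetry
print(R.from_rotvec(telemetry.read_ee_rot()).as_matrix().round(2).tolist())
for n,p in [('red',(.594,-.157,.22)),('Y',(.568,.240,.2)),('grip',(.609,.073,.15))]:
    for d in [-114,-69,-24,21,33,66,-8,-8+180,33-180]:
        q=planner.solve_ik(p,down(np.radians(d)).as_rotvec()); print(n,d,None if q is None else np.round(q,2))
E
```

```text
[[-0.92, -0.4, -0.0], [-0.4, 0.92, 0.0], [0.0, 0.0, -1.0]]
red -114 [-0.    0.39  0.24  0.   -1.42  1.16]
red -69 [-0.    0.39  0.24  0.   -1.42  1.94]
red -24 [-0.    0.39  0.24  0.   -1.42  2.73]
red 21 [-0.    0.39  0.24  0.   -1.42 -2.77]
red 33 [-0.    0.39  0.24  0.   -1.42 -2.56]
red 66 [-0.    0.39  0.24  0.   -1.42 -1.99]
red -8 [-0.    0.39  0.24  0.   -1.42  3.01]
red 172 [-0.    0.39  0.24  0.   -1.42 -0.14]
red -147 [-0.    0.39  0.24  0.   -1.42  0.58]
Y -114 [ 0.65  0.4   0.21  0.   -1.38  0.5 ]
Y -69 [ 0.65  0.4   0.21  0.   -1.38  1.28]
Y -24 [ 0.65  0.4   0.21  0.   -1.38  2.07]
Y 21 [ 0.65  0.4   0.21  0.   -1.38  2.86]
Y 33 None
Y 66 [ 0.65  0.4   0.21  0.   -1.38 -2.64]
Y -8 [ 0.65  0.4   0.21  0.   -1.38  2.35]
Y 172 [ 0.65  0.4   0.21  0.   -1.38 -0.79]
Y -147 [ 0.65  0.4   0.21  0.   -1.38 -0.08]
grip -114 [ 0.37  0.42  0.11  0.   -1.26  0.78]
grip -69 [ 0.37  0.42  0.11  0.   -1.26  1.56]
grip -24 [ 0.37  0.42  0.11  0.   -1.26  2.35]
grip 21 None
grip 33 [ 0.37  0.42  0.11  0.   -1.26 -2.94]
grip 66 [ 0.37  0.42  0.11  0.   -1.26 -2.36]
grip -8 [ 0.37  0.42  0.11  0.   -1.26  2.63]
grip 172 [ 0.37  0.42  0.11  0.   -1.26 -0.51]
grip -147 [ 0.37  0.42  0.11  0.   -1.26  0.2 ]
```

```bash
cat >> h.py <<'E'
def snap(n,name):
    from workcell import eyes
    c=eyes.read_camera(n); cv2.imwrite(f"pics/{name}.png",c["img"][:,:,::-1]); return c
def wpix(c,u,v,z):
    k=c["camera_matrix"]; d=np.array([u-k[0,2],v-k[1,2]]); r=np.hypot(*d); th=r/k[0,0]
    ry=np.r_[d/r*np.sin(th),np.cos(th)]; ry=R.from_rotvec(c["attitude"]).apply(ry); p=np.array(c["position"])
    return p+ry*(z-p[2])/ry[2]
E
python3 - <<'E'
from h import *
import pickle
from workcell import robot, jaws, planner, eyes, ticket, telemetry
robot.movep((.594,-.158,.22),down(np.radians(156)).as_rotvec())
jaws.set_gripper(.6)
c=snap('wrist','w1'); pickle.dump({k:c[k] for k in c},open('w1.pkl','wb'))
print(telemetry.read_clock(),telemetry.read_position())
E
```

```text
2.4917 [ 0.59394407 -0.15815952  0.22000575]
```

View pics/w1.png

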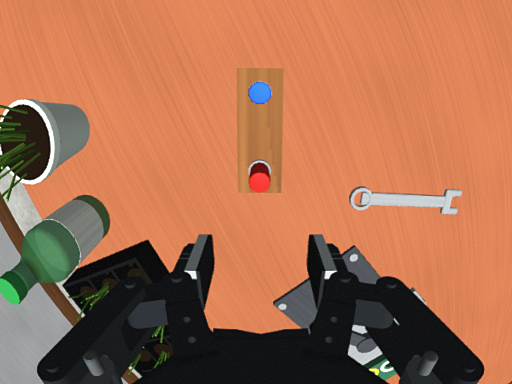

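```bash
python3 - <<'E'
from h import *
import pickle
c=pickle.load(open('w1.pkl','rb'))
im=c['img'].astype(int)
for nm,m in [('red',(im[:,:,0]>200)&(im[:,:,1]<60)),('blue',(im[:,:,2]>200)&(im[:,:,0]<100))]:
    m[:, :200]=0; m[:, 300:]=0
    v,u=np.nonzero(m); print(nm,u.mean(),v.mean(),len(u),u.min(),u.max(),v.min(),v.max(),wpix(c,u.mean(),v.mean(),.096))
E
```

```text
red 257.87179487179486 184.6602564102564 156 249 269 173 191 [ 0.59524707 -0.15973477  0.096     ]
blue 259.54761904761904 92.4074074074074 378 249 270 82 103 [ 0.56056327 -0.23384469  0.096     ]
```

```bash
python3 - <<'E'
from h import *
from workcell import robot, jaws, planner, eyes, ticket, telemetry
x,y=.594,-.160
a=down(np.radians(156)).as_rotvec(); b=down(np.radians(-114)).as_rotvec()
robot.move_straight((x,y,.073),rate=.2)
jaws.set_gripper(0.0); print(telemetry.read_width(),telemetry.read_ft_force())
jaws.set_gripper(.5)
robot.movep((x,y,.073),b)
jaws.set_gripper(0.0); print(telemetry.read_width(),telemetry.read_ft_force(),telemetry.read_moment())
robot.move_straight((x,y,.20),rate=.2)
snap('side','s2');snap('top','t3')
print(telemetry.read_clock(),telemetry.read_position(),telemetry.read_ft_force(),telemetry.read_width())
E
python3 - <<'E'
import cv2
t=cv2.imread("pics/t3.png"); s=cv2.imread("pics/s2.png")
import numpy as np
a=cv2.resize(t[110:210,270:400],None,fx=4,fy=4); b=cv2.resize(s[80:180,200:290],None,fx=4,fy=4)
cv2.imwrite("pics/m2.png",np.hstack([a[:,:440],b]))
E
```

```text
0.2151771205246875 [-1.49908901  1.04303596  6.49135075]
0.22058548070091494 [ 0.10717181 -0.89968562  0.96865651] [-0.02212688  0.02661204 -0.04985589]
6.7417 [ 0.59305161 -0.15978095  0.19790332] [ 0.97448998  0.28379977 -1.23538372] 0.21488045607968756
```

View pics/m2.png

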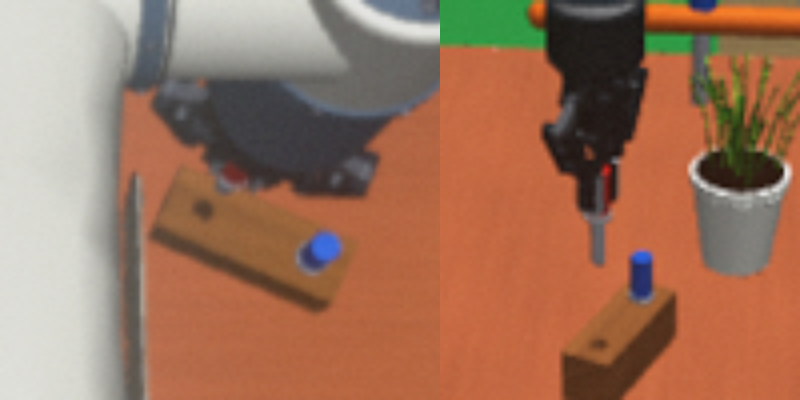

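```bash
python3 - <<'E'
from h import *
import pickle
from workcell import robot, jaws, planner, eyes, ticket, telemetry
b=down(np.radians(-114)).as_rotvec()
robot.movep((.568,.2395,.20),b)
robot.move_straight((.568,.2395,.145),rate=.2)
c=snap('wrist','w3');pickle.dump({k:c[k] for k in c},open('w3.pkl','wb'));snap('side','s3')
print(telemetry.read_clock(),telemetry.read_position(),telemetry.read_ft_force())
s=cv2.imread("pics/s3.png");w=cv2.imread("pics/w3.png")
cv2.imwrite("pics/s3c.png",cv2.resize(s[180:290,200:300],None,fx=5,fy=5))
cv2.imwrite("pics/w3c.png",cv2.resize(w[180:330,180:340],None,fx=4,fy=4))
E
```

```text
8.75 [0.56927294 0.23940974 0.14702528] [ 0.02102393 -0.0328018  -1.34668381]
```

View pics/s3c.png

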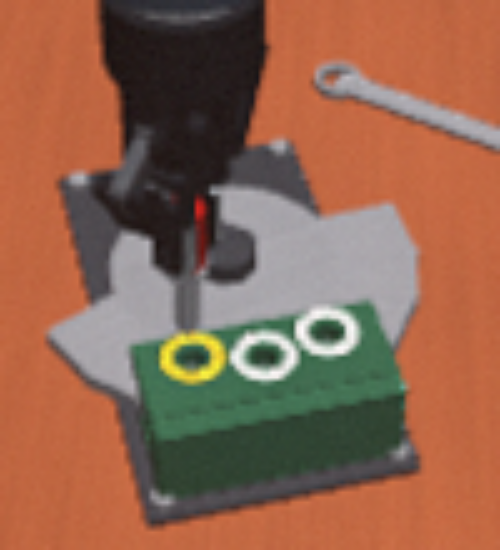

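View pics/w3.png

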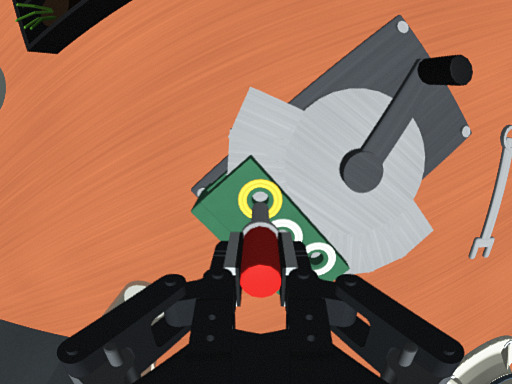

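View pics/w3c.png

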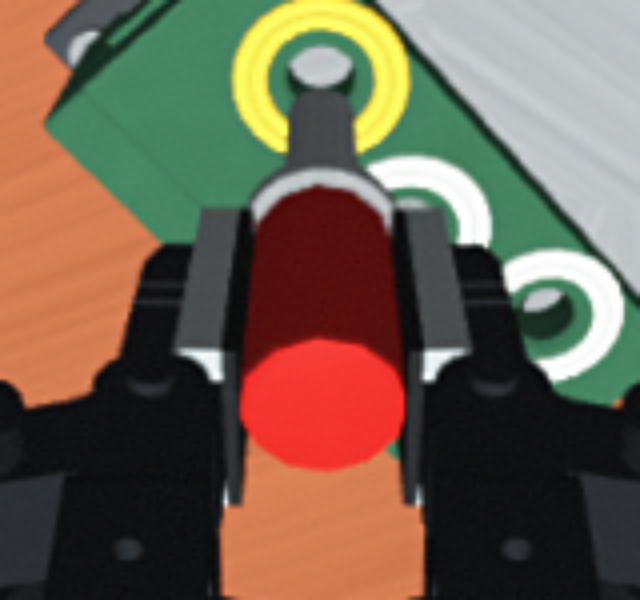

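```bash
python3 - <<'E'
from h import *
import pickle
from workcell import telemetry,robot
c=pickle.load(open('w3.pkl','rb'))
print(c['position'],'pin',wpix(c,260.5,280.8,.170),'ring',wpix(c,260,199.0,.06),'W1',wpix(c,180+416/4,180+222/4,.06),'W2',wpix(c,180+552/4-.4,180+315/4-.4,.06))
im=c['img'].astype(int); m=(im[:,:,0]>180)&(im[:,:,1]>150)&(im[:,:,2]<120)
v,u=np.nonzero(m);print(u.min(),u.max(),v.min(),v.max())
print(cv2.fitEllipse(np.c_[u,v].astype(np.float32)))
robot.dwell(.2);print(telemetry.read_position())
E
```

```text
[0.64235158 0.20357586 0.27603817] pin [0.57051345 0.23530579 0.17      ] ring [0.56750087 0.23680382 0.06      ] W1 [0.53018301 0.23190875 0.06      ] W2 [0.49696398 0.21385495 0.06      ]
238 281 179 217
((259.6889343261719, 199.41122436523438), (35.732601165771484, 37.977108001708984), 89.89631652832031)
[0.56852753 0.23976715 0.1462724 ]
```

```bash
python3 - <<'E'
from h import *
import pickle
c=pickle.load(open('w3.pkl','rb'))
for v in (202,203,204): print('tip',wpix(c,259.8,v,.080))
from workcell import telemetry
print('side pred tip',proj('side',(.5693,.2394,.080)),'ring',proj('side',(.5678,.2395,.06)))
s=cv2.imread('pics/s3.png')[:,:,::-1].astype(int)
m=(s[:,:,0]>170)&(s[:,:,1]>150)&(s[:,:,2]<110);m[:220]=0;m[280:]=0;v,u=np.nonzero(m);print(u.min(),u.max(),v.min(),v.max(),cv2.fitEllipse(np.c_[u,v].astype(np.float32)))
for r in range(228,247,2): print(r,s[r,230:245].sum(1)//3)
E
```

```text
tip [0.57241391 0.23478218 0.08      ]
tip [0.57171902 0.23509237 0.08      ]
tip [0.57102229 0.23540339 0.08      ]
side pred tip (np.float64(237.48861165694277), np.float64(245.1721241004373)) ring (np.float64(238.17142998872265), np.float64(250.41572761461794))
232 244 246 256 ((238.02757263183594, 250.98696899414062), (8.35718822479248, 11.349934577941895), 88.638671875)
228 [105  20  25  29  31  27  47  84  81  57  49  37  31  64  76]
230 [103  27  38  35  28  27  49  80  85  59  45  73  81  78  80]
232 [101  32  30  39  31  32  46  82  93  65  62 105  90  76  77]
234 [170 154 111  59  44  35  64  85  81 109 150 101  42  42  46]
236 [166 167 170 161 123 105  97  93  96  99 147 142 120  92  83]
238 [165 166 164 165 151 100  87 100  97 106 155 171 170 172 172]
240 [167 165 165 168 147  96  88 100  98 109 155 167 169 168 166]
242 [166 164 168 170 150 100  86 102  94 113 154 167 166 167 163]
244 [166 165 167 167 157 101  84 100  96 116 157 172 170 172 170]
246 [170 171 167 164 155 144 133 110 134 151 145 133  95  77  81]
```

```bash
python3 - <<'E'
from h import *
from workcell import robot, jaws, planner, eyes, ticket, telemetry
x,y=.5663,.2407
robot.move_straight((x,y,.136),rate=.1); robot.dwell(.15)
print(telemetry.read_position(),telemetry.read_ft_force())
z=.136
while z>.1135:
    z-=.003; robot.move_straight((x,y,z),rate=.05)
    f=telemetry.read_ft_force(); print(round(z,3),np.round(f,1),telemetry.read_position().round(4))
    if f[2]>6: break
snap('side','s4');snap('wrist','w4')
print(telemetry.read_clock())
s=cv2.imread("pics/s4.png");w=cv2.imread("pics/w4.png")
a=cv2.resize(s[190:290,210:290],None,fx=4,fy=4);b=cv2.resize(w[170:270,200:310],None,fx=4,fy=4)
cv2.imwrite("pics/m4.png",np.hstack([a,b]))
E
```

```text
[0.56647967 0.24074814 0.13632434] [-0.65710286  0.08184509 -1.41482021]
0.133 [-0.3  0.1 -1.6] [0.5662 0.2406 0.1328]
0.13 [-0.5  0.3  0.2] [0.5661 0.2406 0.1297]
0.127 [-0.1  0.2 -0.5] [0.5662 0.2406 0.1267]
0.124 [ 0.2 -0.7 -0.7] [0.5662 0.2406 0.1238]
0.121 [ 2.1 -2.2 -0.5] [0.5665 0.2402 0.1209]
0.118 [ 1.9 -3.8 -1. ] [0.5663 0.2402 0.1176]
0.115 [ 1.3 -3.4 -2.7] [0.5663 0.2403 0.1146]
0.112 [ 2.3 -4.9 -0.2] [0.5663 0.2403 0.1117]
11.45
```

View pics/m4.png

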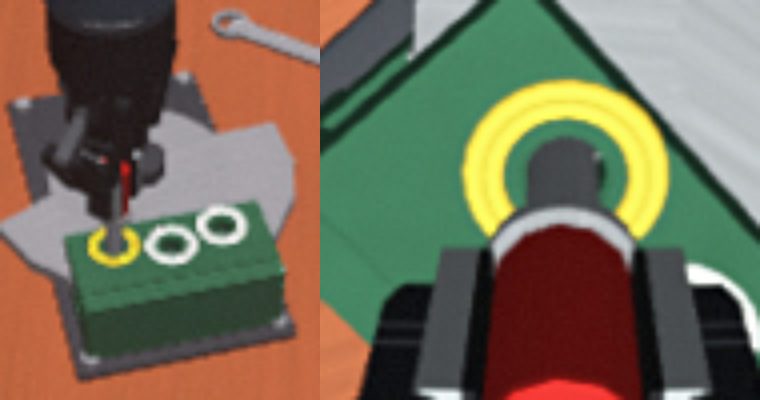

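```bash
python3 - <<'E'
from h import *
from workcell import robot, jaws, planner, eyes, ticket, telemetry
robot.move_straight((.5668,.2398,.1115),rate=.05)
print(telemetry.read_ft_force())
jaws.set_gripper(.5)
robot.move_straight((.5668,.2398,.175),rate=.2)
snap('side','s5')
yaw=down(np.radians(-147)).as_rotvec()
robot.movep((.6093,.0716,.155),yaw)
snap('wrist','w5');
s=cv2.imread("pics/s5.png")
cv2.imwrite("pics/s5c.png",cv2.resize(s[190:290,210:290],None,fx=5,fy=5))
print(telemetry.read_clock(),telemetry.read_position())
E
```

```text
[ 1.57795562 -2.73457602 -0.14657011]
13.3583 [0.6090951  0.07182872 0.15449828]
```

View pics/s5c.png

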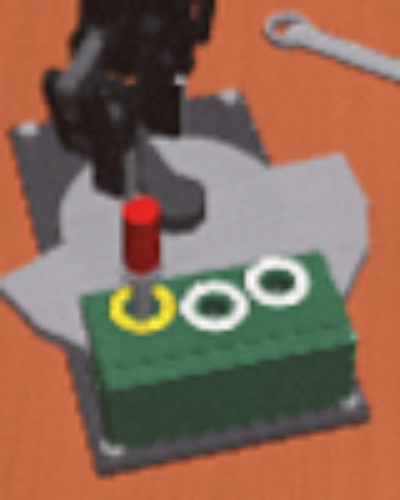

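View pics/w5.png

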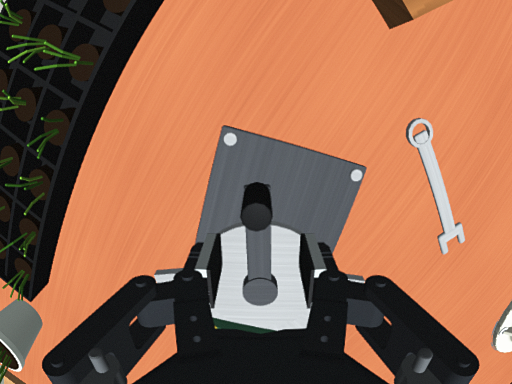

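```bash
cat >> h.py <<'E'
hub=np.array([.5549,.1545])
def cp(deg,r=.0997,z=.080):
    a=np.radians(deg); return (hub[0]+r*np.cos(a),hub[1]+r*np.sin(a),z), down(a+np.pi/2+np.pi).as_rotvec()
def redrow():
    from workcell import eyes
    im=eyes.read_camera('side')['img'].astype(int)
    m=(im[:,:,0]>120)&(im[:,:,1]<60)&(im[:,:,2]<60); m[:190]=0;m[290:]=0;m[:,:210]=0;m[:,290:]=0
    v,u=np.nonzero(m); return (len(v),v.mean().round(1) if len(v) else None,u.mean().round(1) if len(v) else None)
E
python3 - <<'E'
from h import *
from workcell import robot, jaws, planner, eyes, ticket, telemetry
p,o=cp(-57); robot.move_straight(p,o,rate=.2)
jaws.set_gripper(0); print(telemetry.read_width(),telemetry.read_ft_force())
print(redrow())
for d in (-62,-67,-72,-77):
    p,o=cp(d); robot.move_straight(p,o,rate=.1); print(d,telemetry.read_ft_force().round(1),telemetry.read_position().round(4))
print(redrow(),telemetry.read_clock(),telemetry.read_width())
snap('wrist','w6')
E
```

```text
0.23736213333468406 [-0.1522231   1.74896565  6.61835393]
(63, np.float64(234.9), np.float64(238.2))
-62 [-1.9  2.   7. ] [0.6027 0.0667 0.0823]
-67 [-0.5  1.5  6.8] [0.5949 0.0629 0.0823]
-72 [-1.3  0.3  6.6] [0.5868 0.0598 0.0823]
-77 [-0.8  1.2  6.6] [0.5784 0.0574 0.0823]
(42, np.float64(233.7), np.float64(241.8)) 15.3 0.2398717873490185
```

View pics/w6.png

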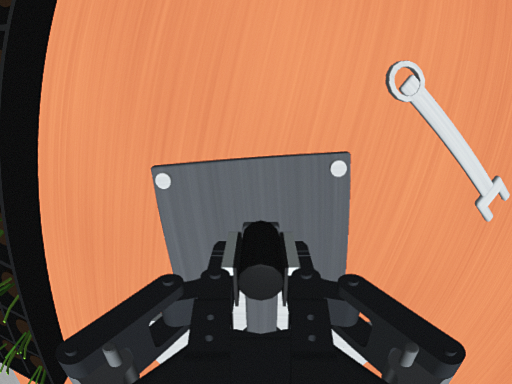

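```bash
python3 - <<'E'
from h import *
snap('side','s7')
s=cv2.imread("pics/s7.png")
cv2.imwrite("pics/s7c.png",cv2.resize(s[170:290,200:300],None,fx=5,fy=5))
E
```

```text
(no output)
```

View pics/s7c.png

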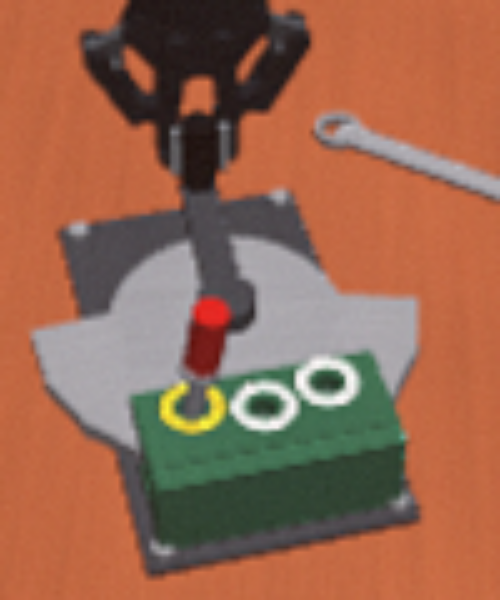

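```bash
python3 - <<'E'
from h import *
from workcell import robot, jaws, planner, eyes, ticket, telemetry
for d in (-82,-87,-91,-92,-93,-94,-95,-96,-97,-98,-99,-100,-101,-102,-103,-104):
    p,o=cp(d); robot.move_straight(p,o,rate=.1 if d>-90 else .03); f=telemetry.read_ft_force(); r=redrow(); print(d,f.round(1),r)
    if d<-90 and (r[1] and r[1]>238 or np.hypot(f[0],f[1])>15): break
print(telemetry.read_clock(),telemetry.read_position())
snap('side','s8')
s=cv2.imread("pics/s8.png")
cv2.imwrite("pics/s8c.png",cv2.resize(s[170:290,200:300],None,fx=5,fy=5))
E
```

```text
-82 [-1.   0.9  8. ] (41, np.float64(233.8), np.float64(241.7))
-87 [-0.8 -0.3  7.4] (39, np.float64(233.3), np.float64(241.9))
-91 [-0.7 -0.2  7.8] (40, np.float64(233.4), np.float64(242.5))
-92 [-0.2  0.3  6.6] (41, np.float64(233.3), np.float64(242.3))
-93 [-0.1 -0.1  7.3] (39, np.float64(233.0), np.float64(242.3))
-94 [ 0.5 -0.8  6.8] (71, np.float64(236.9), np.float64(237.1))
-95 [-0.5 -1.5  7.5] (56, np.float64(243.3), np.float64(238.4))
17.6333 [0.54771212 0.05499029 0.08225743]
```

View pics/s8c.png

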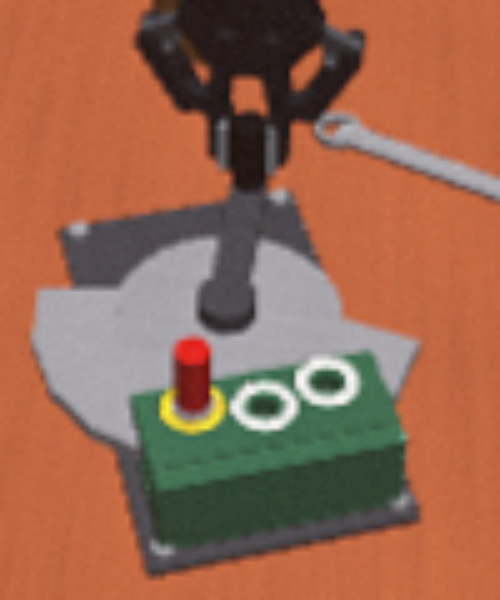

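```bash
python3 - <<'E'
from h import *
from workcell import robot, jaws, planner, eyes, ticket, telemetry
p,o=cp(-95.5); robot.move_straight(p,o,rate=.03); print(telemetry.read_ft_force())
jaws.set_gripper(.5)
p,o=cp(-95.5,z=.19); robot.move_straight(p,o,rate=.2)
print(redrow(),telemetry.read_clock())
print([np.round(proj('side',(.5668,.2398,z)),1) for z in (.114,.084,.104,.064)])
c=snap('side','s9');snap('top','t9')
s=cv2.imread("pics/s9.png");t=cv2.imread("pics/t9.png")
a=cv2.resize(s[215:275,215:275],None,fx=8,fy=8,interpolation=cv2.INTER_CUBIC);b=cv2.resize(t[120:220,140:240],None,fx=3.2,fy=4.8)
cv2.imwrite("pics/m9.png",np.hstack([a,b]))
E
```

```text
[-0.20165452 -1.41924773  6.41033152]
(58, np.float64(243.6), np.float64(238.4)) 19.025
[array([238.2, 236.2]), array([238.4, 244.3]), array([238.3, 238.9]), array([238.5, 249.5])]
```

View pics/m9.png

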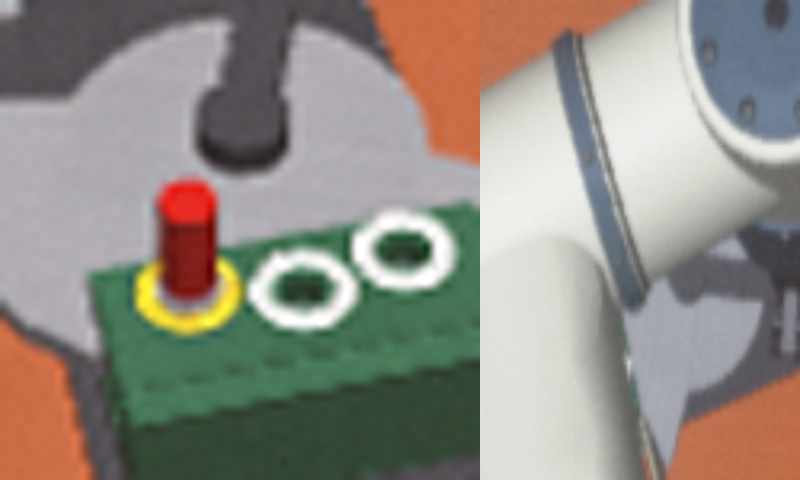

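```bash
python3 - <<'E'
from h import *
from workcell import robot, jaws, planner, eyes, ticket, telemetry
b=down(np.radians(-114)).as_rotvec()
robot.movep((.5668,.2398,.19),b); jaws.set_gripper(0)
robot.move_straight((.5668,.2398,.122),rate=.15); robot.dwell(.2)
f0=telemetry.read_ft_force()[2]; z=.122
while z>.109:
    z-=.001; robot.move_straight((.5668,.2398,z),rate=.03); robot.dwell(.05)
    f=telemetry.read_ft_force()[2]-f0; print(round(z,4),telemetry.read_position()[2].round(4),round(f,1))
    if f>8: break
robot.move_straight((.5668,.2398,.20),rate=.15)
robot.movep((.50,.10,.30),b)
robot.dwell(.3)
print(redrow(),telemetry.read_clock(),telemetry.read_ft_force())
snap('side','s10')
s=cv2.imread("pics/s10.png");cv2.imwrite("pics/s10c.png",np.hstack([s,cv2.resize(s[215:275,215:275],(288,384),interpolation=cv2.INTER_CUBIC)]))
E
```

```text
0.121 0.1211 0.2
0.12 0.1199 0.1
0.119 0.119 -0.0
0.118 0.1179 1.0
0.117 0.117 -0.4
0.116 0.1159 0.3
0.115 0.1152 1.6
0.114 0.1151 6.5
0.113 0.1151 10.0
(55, np.float64(243.4), np.float64(238.4)) 25.8917 [-0.85606852 -0.54235436 -0.84542623]
```

View pics/s10c.png

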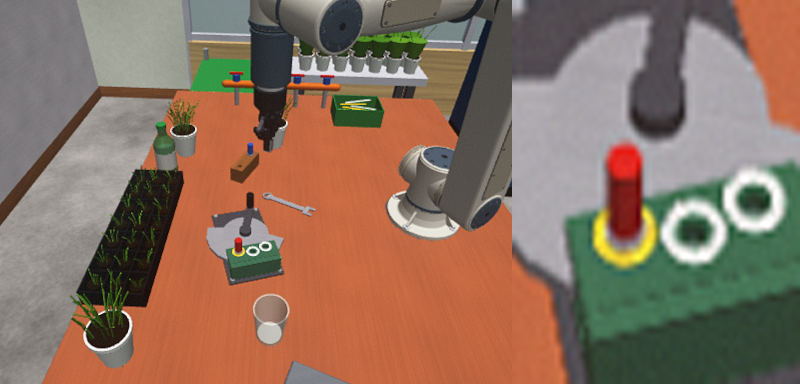

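Knob contact came at TCP z = 0.1151 m, so the knob top is at 0.104 m, exactly the home height. The blue pin, spanner, pot and beaker are where they started, and the robot is clear.

```bash
python3 - <<'E'
from workcell import ticket,telemetry
ticket.job_done(); print(telemetry.read_clock())
E
```

```text
the job is handed in; nothing more can be done
the job is handed in; nothing more can be done
```

The winch is locked at the yellow-ring setting. The red pin is fully home and released, and I handed the job in at about 26 s on the robot's clock.

I put the red pin through the yellow-ring hole until it rested on the index plate. Then I gripped the crank and turned it from about -57° to -95.5°. The pin dropped at about -95°, as seen in the side camera.

**Last checks:**
- **Height:** a light 10 N push with the shut fingers met the knob top at 104 mm, the home height. The pin did not move further, so the collar is flush on the upper jaw. The side picture agrees: the knob dropped 8.7 px, against about 8.1 px expected for 30 mm.
- **Surroundings:** the blue pin, spanner, pot and beaker look undisturbed in the last side picture, judged by eye. The arm was clear of everything.

**Disagreements along the way:**
- My side-camera readings put the pins about 9 mm off the top-camera ones in y. I used the top-camera values, and the grasp agreed with them.
- While the plate turned, it dragged the pin's tip and tilted the pin by several degrees. The pin straightened as it dropped.

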